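# Peel a paint tray off the clinging stack and hold it under the tap

### The arm

A 6-joint arm with a two-finger parallel gripper is mounted at the origin on the work surface. World frame = base frame: x ahead of the robot, y to its left, z up, the work surface at z = 0. Lengths are in mm, angles in rad, forces in N, time in s.
With the tool pointing down it reaches from about 300 to 775 mm from the base axis. Payload 14.6 kg.
Tool frame: the origin (TCP) lies on the mounting face of the last link; the fingertips stand 199 mm ahead of it and the grasp point (between the pads) lies 180 mm ahead of it; y points along the fingers, z is the direction in which the jaws open and shut, and the axes are right-handed (so a half turn about y gives the same grasp; the last joint's range is limited). The gripper opens to 94 mm and grips with 3 to 60 N. Pads are 16 mm wide; open, the fingers measure 119 mm over their backs; the gripper's body (75 mm by 177 mm) begins 78 mm behind the grasp point.
Start: joints at [-0.067, 0.3, 1.521, -0, 1.321, -0.067], TCP at [549.992, -0.002, 404.646] pointing down, gripper open.
Joint ranges: [-3.03, 3.03], [-0.79, 2.21], [0.23, 2.52], [-1.04, 4.18], [0, 3.07], [-2.55, 2.55]. Speed limits (rad/s): [2.22, 2.22, 2.57, 3.14, 3.14, 3.14].

### API

Orientations are given as a 3x3 rotation matrix whose columns are the frame's x, y, z axes.
In Python, from plant import bot gives the robot as it stands.
- The arm moves only by the shell command python3 -m inch 'ROWS' [FORCE]. ROWS is JSON, a list of rows, each an object with "travel": the shift along the tool's x, y, z in mm, a list of three; "yaw": the turn about the tool's y in degrees; "grip": the finger opening in mm, from 0 to 94. A call has 1 to 10 rows; each row is the pose to reach, as a shift and turn from the pose measured when the call began, along the tool's axes at that moment; what a row does not reach only later rows make up. A row lasts 1/12 s, in which the tool goes at most 41.7 mm and 7.16 degrees, less where a joint would pass 70% of its speed; a pose out of reach is approached as far as the arm can. A call with a gripper value outside its range is refused whole. The fingers move at their own pace and stop on an object; FORCE is the grip in N (left out, the last holds). Time passes only in rows, so rows that repeat a pose let the fingers close. It gives the time, the measured TCP pose, the force and the opening at its end, in the units of the state.
- bot.read_state(): the state, without advancing time (a new reading comes with each control period).
- bot.get_image(name): name is "scene" or "side" or "wrist"; returns a dict with "pixels" (420x560x3 uint8, blue, green, red), "depth" (420x560 float32, mm along the optical axis (not along the pixel's ray), 0 where there is no reading), "mtx" (3x3 intrinsics, pixels), "R" (3x3) and "t" (3): a world point X has camera coordinates R X + t; the wrist camera has in their place "mount" (4x4, takes a point from camera to tool coordinates, whose origin is the TCP and whose axes are the tool frame's). Camera axes: x right, y down, z forward; pixel columns grow to the right and rows downward; lengths in mm; the calibration is good to about 2 mm. A picture is of the moment at which its call begins: read the wrist's pose just before it.
- bot.sign_off(): hands the job in, once; it reports no verdict.
The state is a dict: "time_s": time; "joint_pos": joint angles; "dq": joint speeds; "tau": joint torques, N m; "tcp_pos": TCP position; "ee_rot": TCP orientation; "wrist_force": force on the tool from outside, world axes, zero at the start; "moment": the same for the moment, N m; "grip_width": opening from 0.0 (shut) to 1.0 (fully open).
Only numpy, scipy, OpenCV 4.12 (cv2) and the standard library are available. Lean on these libraries where they do the work, as an engineer would, in place of code of your own. Each camera call takes 0.05 s, during which the arm holds its last target.

### The job

Take the top paint tray off the nested stack and hold it under the tap of the canister, ready to be filled. The trays cling together, so peel it: raise one corner well clear (about 3 cm) while the opposite corner still sits down in the stack, then lift the tray off and leave the other trays standing where they are. Finish while still holding the tray in the gripper, level and right way up, with the spout over its middle and its rim within a hand's breadth (10 cm) below the spout, touching neither the tap nor its stand and disturbing nothing else on the bench.

Things in the scene. Friction and masses are not known exactly. Their poses are not given: they have to be found in the camera images.
- tray: Top tray, the one to take: open white formed plastic tray 240 (x) x 180 (y) x 50 mm (z, opens up), 0.14 kg, corners cut at 45 degrees. Origin: centre of the underside. Round its top runs a solid bead 10 mm wide, 11 mm high; the 2 mm wall hangs from under the bead and slopes in to a foot of 201 x 141 mm. Inside: floor at 2.5 mm, corner stacking lugs up to 22 mm above the underside.
- tray_mid (a point): Centre of the top tray's mouth, level with the bead's top, 50 mm above the tray's origin; axes as the tray's. At the start the tray's foot stands on the lugs of the tray below, whose springy nubs pinch it until it has risen about 5 mm: they cling with 3 to 6 N in all, about half of that at one corner when peeling.
- tray_corner1 (a point): Top tray, its +x +y corner: middle of the cut corner's bead, on the bead's centre line, at its top: (100.5, 70.5, 50) mm from the tray's origin. The bead there is straight for 45 mm outside, at 45 degrees to the sides, and 10 mm wide when pinched across (one finger inside the tray, one outside). Any corner may be used.
- tray_corner2 (a point): The same at the top tray's -x +y corner, (-100.5, 70.5, 50) mm from its origin.
- tray_corner3 (a point): The same at the top tray's -x -y corner, (-100.5, -70.5, 50) mm from its origin.
- tray_corner4 (a point): The same at the top tray's +x -y corner, (100.5, -70.5, 50) mm from its origin.
- stack: The seven like trays that stay, one loose piece, 0.98 kg, nested at 22 mm steps. Origin: centre of the underside, on the bench; axes as the top tray's. Its rim is 182 mm above the bench, the top tray's 204 mm: only 11 mm of gap lie between the top bead and the next one straight below, so fingers reaching more than 20 mm below the top rim pinch the next tray too.
- stand: Fixed steel stand with a canister (430 mm high) and tap. Origin: on the bench straight below the spout; +x points from spout to stand. Top plate 260 mm wide (y), underside at 228 mm, front edge 75 mm behind the spout; front legs 180 mm behind it. Canister's front 90 mm behind the spout; tap pipe of 22 mm diameter at 283 mm; handle's top at 326 mm.
- spout (a point): Lower end of the tap's spout, a vertical tube of 18 mm diameter pointing down, 245 mm above the bench; axes as the stand's.
- roller: Bystander: small paint roller lying on the bench, 250 mm long, 45 mm high. Origin on the bench near the front end of its wooden handle.
- pliers: Bystander: locking pliers lying flat, 230 mm long, 18 mm high. Origin on the bench under their middle.
- offcut: Bystander: wood offcut, 75 x 110 x 36 mm. Origin: centre of the underside.
- flask: Bystander: steel drinking flask standing upright, 70 mm diameter, 218 mm high. Origin: centre of the underside.

How it is judged (in metres and radians):
On the way:
1. one corner of the top tray is peeled up at least 25 mm from its seat while the opposite corner still sits in the stack (raised less than 10 mm) (((z of tray_corner1 in the frame of stack above 0.229 m and z of tray_corner3 in the frame of stack between 0.189 and 0.214 m and horizontal distance between tray and stack below 0.03 m) or (z of tray_corner3 in the frame of stack above 0.229 m and z of tray_corner1 in the frame of stack between 0.189 and 0.214 m and horizontal distance between tray and stack below 0.03 m) or (z of tray_corner2 in the frame of stack above 0.229 m and z of tray_corner4 in the frame of stack between 0.189 and 0.214 m and horizontal distance between tray and stack below 0.03 m) or (z of tray_corner4 in the frame of stack above 0.229 m and z of tray_corner2 in the frame of stack between 0.189 and 0.214 m and horizontal distance between tray and stack below 0.03 m))), for 0.1 s.
At the end, for the whole second after the job is handed in: Only the gripper holds the tray, at rest, right way up, level within 0.17 rad, the middle of its mouth within 35 mm horizontally of the spout and 5 to 115 mm below it, touching neither stack, stand nor bystanders; the other trays stand upright within 40 mm of where they were (horizontal distance between tray_mid and spout below 0.035 m and z of tray_mid in the frame of spout between -0.115 and -0.005 m and angle between tray's own z axis and vertical below 0.17 rad and contact force between the fingers and tray above 1 N and linear speed of tray below 0.03 m/s and contact force between tray and stack below 0.05 N and contact force between tray and stand below 0.05 N and contact force between tray and roller below 0.05 N and contact force between tray and pliers below 0.05 N and contact force between tray and offcut below 0.05 N and contact force between tray and flask below 0.05 N and angle between stack's own z axis and vertical below 0.05 rad and distance of stack from where it was at the start of the episode below 0.04 m); the arm keeps its last pose, push and grip.
It fails at once if the rest of the stack is lifted, tipped or pushed away (height (world z) of stack above 0.02 m or angle between stack's own z axis and vertical above 0.12 rad or distance of stack from where it was at the start of the episode above 0.06 m).
It fails at once if the tap or its stand is hit (contact force between stand and tray above 5 N or contact force between stand and the arm above 5 N or contact force between stand and the fingers above 5 N).
It fails at once if a bystander is pushed more than 30 mm (distance of any of roller, pliers, offcut, flask from where it was at the start of the episode above 0.03 m).
It fails at once if the tray is dropped on the bench (height (world z) of tray below 0.05 m).
It also fails if it takes over 38 s, if anything falls off the work surface, if the arm or the gripper's body presses on something with over 40 N, if the wrist force passes 120 N, or if a joint passes its speed limit or range.

## Working session

There is one attempt and no reset: what is moved stays moved. The work goes in short steps, Python scripts to look and compute and a shell command to move; the robot and the scene stay as the last step left them, time stands still between calls to the robot, and variables do not carry over. Pictures are saved under pics/ and viewed, and the job is handed in when it is done.

```bash
mkdir -p pics; ls
python3 - <<'E'
from plant import bot
import cv2,numpy as np
s=bot.read_state();print({k:np.round(v,3).tolist() for k,v in s.items()})
for n in("scene","side","wrist"):
    im=bot.get_image(n);cv2.imwrite(f"pics/{n}0.png",im["pixels"]);np.savez(f"{n}0.npz",**im)
    print(n,[np.round(im[k],3).tolist() for k in im if k not in("pixels","depth")])
E
```

```text
pics
{'time_s': 0.0, 'joint_pos': [-0.067, 0.3, 1.522, -0.0, 1.321, -0.067], 'dq': [-0.001, -0.002, -0.0, -0.001, 0.001, 0.001], 'tau': [-0.002, -53.181, -35.274, 0.071, 0.024, -0.0], 'tcp_pos': [549.958, 0.008, 404.077], 'ee_rot': [[0.0, -0.001, 1.0], [-1.0, 0.0, 0.0], [-0.0, -1.0, -0.001]], 'wrist_force': [0.608, -0.278, -0.107], 'moment': [-0.029, -0.011, 0.045], 'grip_width': 0.999}
scene [[[442.598, 0.0, 284.343], [0.0, 442.598, 205.973], [0.0, 0.0, 1.0]], [[0.528, 0.849, -0.001], [0.546, -0.34, -0.766], [-0.651, 0.404, -0.643]], [-312.284, -175.284, 1508.676]]
side [[[459.374, 0.0, 289.425], [0.0, 459.374, 209.459], [0.0, 0.0, 1.0]], [[-0.908, -0.42, 0.011], [-0.236, 0.489, -0.84], [0.347, -0.765, -0.543]], [552.677, 260.396, 1101.199]]
wrist [[[317.541, 0.0, 279.529], [0.0, 317.541, 212.943], [0.0, 0.0, 1.0]], [[0.0, 0.966, 0.259, -75.808], [0.001, -0.259, 0.966, 20.65], [1.0, -0.0, -0.001, -0.515], [0.0, 0.0, 0.0, 1.0]]]
```

View pics/scene0.png

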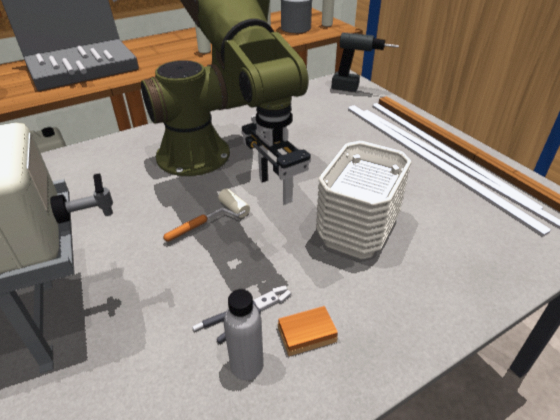

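View pics/side0.png

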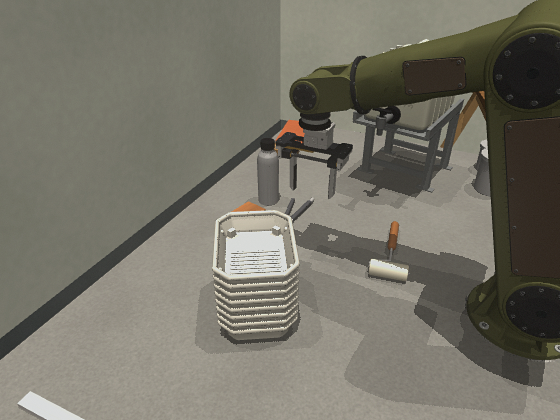

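View pics/wrist0.png

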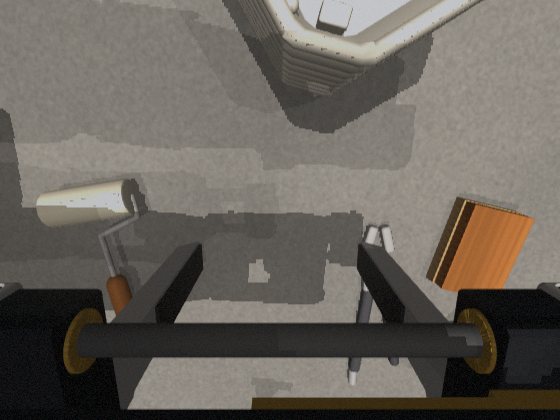

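The scene view shows the stack at about (365,195) with the tap at about (100,195) and its stand on the left. The roller is at (205,225), the pliers at (245,310), the flask at (243,335) and the offcut at (308,328). Next I'll get 3D points for the rim and spout.

```bash
cat > h.py <<'E'
import numpy as np,cv2
def world(im,st=None):
    d=im["depth"];K=im["mtx"];v,u=np.indices(d.shape)
    P=np.stack([(u-K[0,2])/K[0,0]*d,(v-K[1,2])/K[1,1]*d,d],-1)
    if "mount" in im:
        M=im["mount"];P=P@M[:3,:3].T+M[:3,3]
        W=P@np.array(st["ee_rot"]).T+np.array(st["tcp_pos"])
    else: W=(P-im["t"])@im["R"]
    W[d<=0]=np.nan
    return W
def rect(W,zlo,zhi,reg):
    m=(W[...,2]>zlo)&(W[...,2]<zhi)&(W[...,0]>reg[0])&(W[...,0]<reg[1])&(W[...,1]>reg[2])&(W[...,1]<reg[3])
    p=W[m]
    return p,cv2.minAreaRect(p[:,:2].astype(np.float32))
E
python3 - <<'E'
import numpy as np
from h import *
for n in("scene","side"):
    im=dict(np.load(n+"0.npz"));W=world(im)
    p,r=rect(W,199,210,(300,850,80,500));print(n,len(p),r,np.median(p[:,2]),p[:,2].max())
    print(" top",[ (lo,rect(W,lo,lo+4,(300,850,80,500))[1]) for lo in (196,200,204)])
    # stand: list
    m=(W[...,1]<-150)&(W[...,2]>20)&(W[...,2]<460)&(W[...,0]>150)
    v,u=np.where(m)
    print("stand pts",m.sum())
im=dict(np.load("scene0.npz"));W=world(im)
for v,u in [(195,100),(205,105),(207,106),(200,95),(182,98),(202,80),(205,62),(230,185),(232,170),(200,235),(315,243),(300,240),(330,308),(290,285),(327,197),(195,240)]:print((u,v),W[v,u].round(0))
c=cv2.resize(im["pixels"][150:240,30:150],None,fx=6,fy=6,interpolation=cv2.INTER_NEAREST);cv2.imwrite("pics/tap.png",c)
E
```

```text
scene 937 ((587.9180908203125, 237.64041137695312), (181.15579223632812, 244.76327514648438), 30.249286651611328) 204.1206585138317 208.40995994097412
 top [(196, ((592.1973266601562, 238.04019165039062), (173.08067321777344, 234.59754943847656), 30.2139892578125)), (200, ((587.9638061523438, 237.74343872070312), (180.94920349121094, 244.58828735351562), 29.924776077270508)), (204, ((588.5170288085938, 238.57077026367188), (178.77154541015625, 241.12742614746094), 30.520008087158203))]
stand pts 15377
side 1143 ((586.2996215820312, 237.98135375976562), (179.7713165283203, 244.17678833007812), 30.224517822265625) 203.91836070258833 207.62370312788698
 top [(196, ((582.8936157226562, 239.97332763671875), (178.45382690429688, 236.5211181640625), 28.979612350463867)), (200, ((586.4009399414062, 237.8074493408203), (179.7713165283203, 243.77426147460938), 30.224517822265625)), (204, ((585.4451293945312, 239.47267150878906), (177.9668426513672, 240.67742919921875), 30.14126205444336))]
stand pts 39027
(100, 195) [ 487. -354.  303.]
(105, 205) [ 488. -351.  277.]
(106, 207) [ 488. -350.  271.]
(95, 200) [ 479. -365.  290.]
(98, 182) [ 480. -349.  328.]
(80, 202) [ 473. -391.  292.]
(62, 205) [ 481. -422.  303.]
(185, 230) [ 368. -174.   27.]
(170, 232) [ 362. -212.   34.]
(235, 200) [343. -10.  42.]
(243, 315) [ 809. -219.  198.]
(240, 300) [ 792. -215.  218.]
(308, 330) [804. -74.  36.]
(285, 290) [670. -47.  10.]
(197, 327) [ 657. -265.   12.]
(240, 195) [285.  33.   2.]
```

View pics/tap.png

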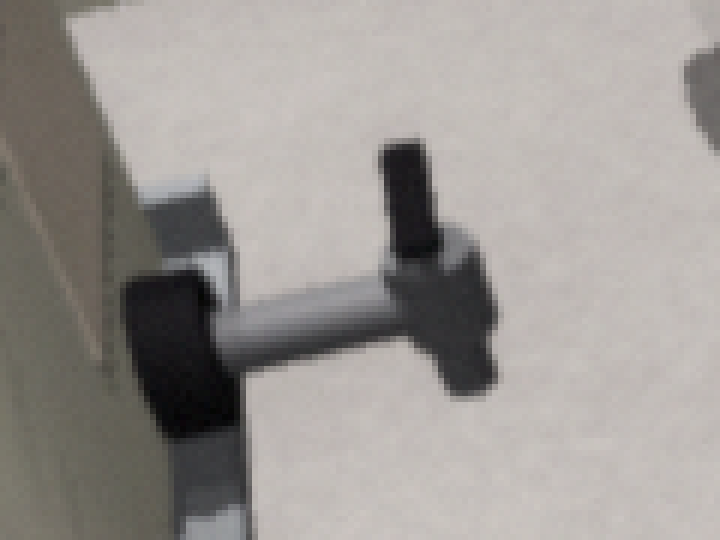

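Run:
```python
import numpy as np
from h import *
from scipy.optimize import least_squares
for n in("scene","side"):
    im=dict(np.load(n+"0.npz"));W=world(im)
    m=(abs(W[...,0]-480)<60)&(abs(W[...,1]+355)<45)&(W[...,2]>235)&(W[...,2]<340)
    p=W[m];vu=np.argwhere(m);print(n,len(p),p.min(0).round(),p.max(0).round())
    q=p[(p[:,2]<268)&(p[:,1]>-380)];
    if len(q)>8:
        f=least_squares(lambda c:np.hypot(q[:,0]-c[0],q[:,1]-c[1])-9,q[:,:2].mean(0),loss="soft_l1");print("spout",f.x,len(q),q[:,2].min(),np.sqrt(np.mean(f.fun**2)))
    # pixel-predicted check
    # stand: plate top z~228-240 region
    m=(W[...,1]<-380)&(W[...,2]>222)&(W[...,2]<260)&(W[...,0]>200)&(W[...,0]<800)&(W[...,1]>-900)
    p=W[m].astype(np.float32);
    if len(p):print("plate",len(p),cv2.minAreaRect(p[:,:2]),np.percentile(p[:,2],[1,50,99]))
    m=(W[...,2]>250)&(W[...,2]<420)&(W[...,1]<-420)&(W[...,0]>200)&(W[...,0]<800)&(W[...,1]>-900)
    p=W[m].astype(np.float32);print("can",len(p),cv2.minAreaRect(p[:,:2]))
```

```text
scene 739 [ 448. -400.  246.] [ 506. -334.  329.]
spout [ 474.43462128 -348.86355626] 71 245.89982651171488 1.0145944705614003Traceback (most recent call last):
  File "<stdin>", line 15, in <module>
cv2.error: OpenCV(4.12.0) /io/opencv/modules/imgproc/src/convhull.cpp:143: error: (-215:Assertion failed) total >= 0 && (depth == CV_32F || depth == CV_32S) in function 'convexHull'
```

Run:
```python
import numpy as np
from h import *
from scipy.optimize import least_squares
R=lambda p:cv2.minAreaRect(np.ascontiguousarray(p[:,:2],dtype=np.float32))
for n in("scene","side"):
    im=dict(np.load(n+"0.npz"));W=world(im)
    m=(abs(W[...,0]-480)<60)&(abs(W[...,1]+355)<45)&(W[...,2]>235)&(W[...,2]<340)
    p=W[m];print(n,len(p))
    q=p[(p[:,2]<268)&(p[:,1]>-380)];
    if len(q)>8:
        f=least_squares(lambda c:np.hypot(q[:,0]-c[0],q[:,1]-c[1])-9,q[:,:2].mean(0),loss="soft_l1");print("spout",f.x,len(q),q[:,2].min(),np.sqrt(np.mean(f.fun**2)))
    reg=(W[...,0]>150)&(W[...,0]<800)&(W[...,1]>-900)
    m=reg&(W[...,1]<-400)&(W[...,2]>222)&(W[...,2]<255)
    p=W[m]
    if len(p)>5:print("plate",len(p),R(p),cv2.boxPoints(R(p)).round().tolist(),np.percentile(p[:,2],[1,50,99]))
    m=(W[...,2]>260)&(W[...,2]<420)&(W[...,1]<-440)&reg
    p=W[m]
    if len(p)>5:print("can",len(p),R(p),cv2.boxPoints(R(p)).round().tolist())
    m=(W[...,2]>300)&(abs(W[...,0]-480)<60)&(W[...,1]>-385)&(W[...,1]<-320)&(W[...,2]<340);print("handle",W[m].mean(0) if m.any() else 0)
    m=(abs(W[...,2]-283)<12)&(abs(W[...,0]-480)<60)&(W[...,1]>-415)&(W[...,1]<-370);p=W[m];
    if len(p)>5:print("pipe",len(p),p.mean(0),cv2.fitLine(np.ascontiguousarray(p[:,:2],dtype=np.float32),cv2.DIST_HUBER,0,.01,.01).ravel())
```

```text
scene 739
spout [ 474.43462128 -348.86355626] 71 245.89982651171488 1.0145944705614003
plate 1480 ((455.09161376953125, -483.7324523925781), (123.78324127197266, 260.28509521484375), 80.33622741699219) [[316.0, -523.0], [573.0, -567.0], [594.0, -445.0], [337.0, -401.0]] [225.09241889 241.56615362 254.65144757]
can 5070 ((519.0552368164062, -492.63079833984375), (108.74337005615234, 139.26089477539062), 85.67122650146484) [[446.0, -542.0], [584.0, -552.0], [593.0, -444.0], [454.0, -433.0]]
handle [ 480.46904487 -349.28733295  318.08500311]
pipe 256 [ 474.10305605 -393.0230268   288.42932706] [ 1.8066627e-01  9.8354447e-01  4.7567780e+02 -3.9291913e+02]
side 280
spout [ 473.18651997 -350.86380326] 41 244.62724452195107 2.023985802822993
plate 889 ((433.51080322265625, -588.9425659179688), (345.7423095703125, 263.61370849609375), 80.571044921875) [[275.0, -738.0], [535.0, -781.0], [592.0, -440.0], [332.0, -397.0]] [229.37557513 241.09068337 254.58049639]
can 672 ((372.4263610839844, -526.2889404296875), (428.987060546875, 187.55381774902344), 43.03216552734375) [[152.0, -604.0], [280.0, -741.0], [593.0, -448.0], [465.0, -311.0]]
handle [ 471.34539743 -345.45294202  316.60483776]
pipe 59 [ 453.34258195 -399.19612889  287.85370375] [ 3.9558807e-01  9.1842806e-01  4.5461441e+02 -3.9612714e+02]
```

Both cameras agree:
- **Tray:** mouth centre (587, 238), long axis at 120.2°, rim at z≈204, outline 245×181. This matches the given sizes.
- **Spout:** about (475.5, -349.5), lower end at 245. This matches the plate edge being 75 mm behind it.

I'll grip corner A at (598, 360) with the jaw axis at 75.2°. That way the gripper ends up in front of the tap without turning the tray.

```bash
python3 -m inch '[{"travel":[0,-40,0],"yaw":0,"grip":50},{"travel":[-30,-60,5],"yaw":-7,"grip":50},{"travel":[-70,-60,10],"yaw":-14,"grip":50},{"travel":[-110,-60,16],"yaw":-21,"grip":50},{"travel":[-150,-60,22],"yaw":-28,"grip":50},{"travel":[-190,-60,28],"yaw":-35,"grip":50},{"travel":[-230,-60,34],"yaw":-42,"grip":50},{"travel":[-270,-60,40],"yaw":-49,"grip":50},{"travel":[-310,-60,44],"yaw":-56,"grip":50},{"travel":[-340,-60,48],"yaw":-63,"grip":50}]'; python3 -m inch '[{"travel":[0,0,0],"yaw":-7,"grip":50},{"travel":[0,0,0],"yaw":-12,"grip":50},{"travel":[0,0,0],"yaw":-12,"grip":50}]'
cat > goal.py <<'E'
import sys,numpy as np
from plant import bot
s=bot.read_state();R=np.array(s["ee_rot"]);p=np.array(s["tcp_pos"])
g=np.array([float(a) for a in sys.argv[1:4]])
print("t",s["time_s"],"p",p.round(1),"zang",np.degrees(np.arctan2(R[1,2],R[0,2])).round(2),"tilt",R[:,1].round(4),"q",np.round(s["joint_pos"],2),"F",np.round(s["wrist_force"],1),"M",np.round(s["moment"],2),"w",s["grip_width"]*94)
print("travel",(R.T@(g-p)).round(1))
E
python3 goal.py 597.6 360.1 388
```

```text
time_s: 0.98
tcp_pos: [597.6, 343.1, 463.5]
ee_rot: [[0.894, -0.002, 0.447], [-0.447, -0.0, 0.894], [-0.001, -1.0, -0.001]]
wrist_force: [-0.3, -1.7, -0.3]
grip_width: 0.529
time_s: 1.23
tcp_pos: [597.6, 343.8, 462.6]
ee_rot: [[0.969, -0.003, 0.246], [-0.246, -0.001, 0.969], [-0.003, -1.0, -0.001]]
wrist_force: [-0.2, 0.0, -0.2]
grip_width: 0.527
t 1.2333 p [597.6 343.8 462.6] zang 75.73 tilt [-2.9e-03 -7.0e-04 -1.0e+00] q [ 0.47  0.6   0.96  0.    1.58 -0.85] F [-0.2  0.  -0.2] M [ 0.11 -0.04 -0.03] w 49.572710161679716
travel [-3.8 74.6 15.9]
```

```bash
python3 -m inch '[{"travel":[-4,15,16],"yaw":0.5,"grip":50},{"travel":[-4,35,16],"yaw":0.5,"grip":50},{"travel":[-4,35,16],"yaw":0.5,"grip":50}]'; python3 goal.py 597.6 360.1 388
python3 - <<'E'
from plant import bot
from h import *
st=bot.read_state()
for n in("wrist","scene","side"):
    im=bot.get_image(n);cv2.imwrite(f"pics/{n}1.png",im["pixels"])
    W=world(im,st);p,r=rect(W,199,210,(440,720,100,370));print(n,len(p),r)
    if n=="wrist":
        R=np.array(st["ee_rot"]);C=np.array(st["tcp_pos"])
        for zz in(199,202):
            q=W[(abs(W[...,2]-zz-1.5)<3)]; 
            l=(q-C)@R; l=l[(abs(l[:,0])<12)&(abs(l[:,2])<40)];print(zz,len(l),np.percentile(l[:,2],[2,50,98]) if len(l) else 0)
E
```

```text
time_s: 1.48
tcp_pos: [597.6, 360.5, 423.3]
ee_rot: [[0.966, -0.008, 0.258], [-0.258, -0.004, 0.966], [-0.007, -1.0, -0.005]]
wrist_force: [0.3, -0.0, -1.3]
grip_width: 0.53
t 1.4833 p [597.6 360.5 423.3] zang 75.06 tilt [-0.0081 -0.0035 -1.    ] q [ 0.49  0.64  0.99  0.    1.52 -0.82] F [ 0.3 -0.  -1.3] M [ 0.08 -0.09  0.04] w 49.86211047108572
travel [ 0.4 35.3 -0.2]
wrist 8794 ((584.2677612304688, 240.60789489746094), (180.79266357421875, 238.32769775390625), 29.899763107299805)
199 417 [-2.58971598  2.15889244  6.95314724]
202 455 [-2.56989699  2.13921974  6.28344937]
scene 921 ((588.0810546875, 237.7685546875), (181.0030975341797, 243.5470428466797), 30.335086822509766)
side 979 ((585.74365234375, 238.65040588378906), (180.013427734375, 242.36135864257812), 30.214031219482422)
```

View pics/wrist1.png

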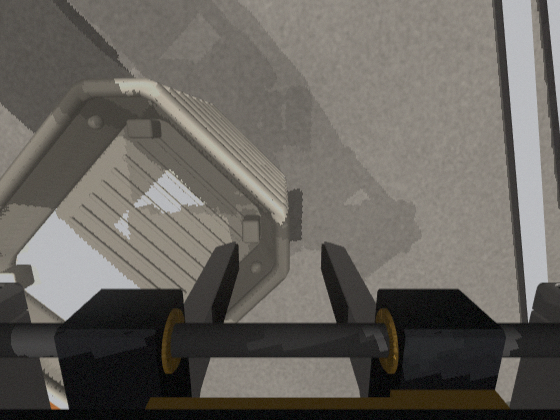

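View pics/scene1.png

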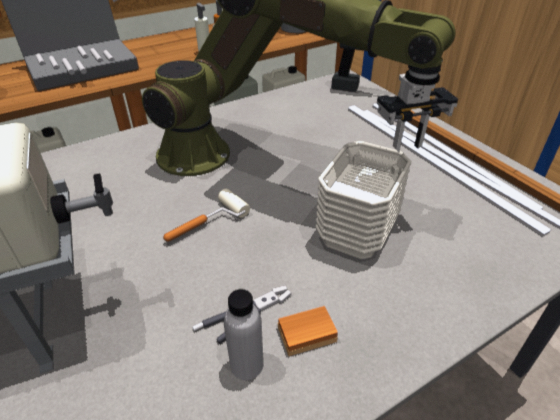

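The wrist view shows the corner bead as a near-vertical line at col ~285, rows 220–265, between the fingertips at (235,245) and (325,245). It measures 2 mm off the jaw centre. Descending in stages.

```bash
python3 goal.py 597.6 360.1 388; python3 -m inch '[{"travel":[0,12,2],"yaw":0,"grip":50},{"travel":[0,22,2],"yaw":0,"grip":50},{"travel":[0,28,2],"yaw":0,"grip":50},{"travel":[0,28,2],"yaw":0,"grip":50},{"travel":[0,28,2],"yaw":0,"grip":50}]';python3 goal.py 597.6 360.1 388
```

```text
t 1.6333 p [597.7 359.8 428.7] zang 75.11 tilt [-2.2e-03 -4.0e-04 -1.0e+00] q [ 0.49  0.64  0.98  0.    1.52 -0.82] F [-0.5  0.2  0.1] M [ 0.07 -0.07  0.02] w 49.89089429339235
travel [-0.1 40.7  0.3]
time_s: 2.05
tcp_pos: [598.2, 361.7, 400.3]
ee_rot: [[0.966, -0.003, 0.257], [-0.257, -0.001, 0.966], [-0.003, -1.0, -0.001]]
wrist_force: [0.2, 1.0, -0.1]
grip_width: 0.535
t 2.05 p [598.2 361.7 400.3] zang 75.09 tilt [-2.8e-03 -8.0e-04 -1.0e+00] q [ 0.49  0.65  1.02  0.    1.47 -0.82] F [ 0.2  1.  -0.1] M [ 0.03 -0.01 -0.01] w 50.281209701096046
travel [-0.1 12.3 -1.6]
```

```bash
python3 -m inch '[{"travel":[0,6,0],"yaw":0,"grip":50},{"travel":[0,12,0],"yaw":0,"grip":50},{"travel":[0,12,0],"yaw":0,"grip":50},{"travel":[0,12,0],"yaw":0,"grip":50}]';python3 goal.py 597.6 360.1 388;  python3 -m inch '[{"travel":[0,0,0],"yaw":0,"grip":25},{"travel":[0,0,0],"yaw":0,"grip":15},{"travel":[0,0,0],"yaw":0,"grip":6},{"travel":[0,0,0],"yaw":0,"grip":6},{"travel":[0,0,0],"yaw":0,"grip":6},{"travel":[0,0,0],"yaw":0,"grip":6},{"travel":[0,0,0],"yaw":0,"grip":6}]' 15;python3 goal.py 597.6 360.1 388
```

```text
time_s: 2.38
tcp_pos: [598.1, 361.7, 387.8]
ee_rot: [[0.966, -0.004, 0.257], [-0.257, -0.001, 0.966], [-0.003, -1.0, -0.002]]
wrist_force: [0.1, -0.1, -0.5]
grip_width: 0.53
t 2.3833 p [598.1 361.7 387.8] zang 75.1 tilt [-0.0036 -0.0012 -1.    ] q [ 0.49  0.66  1.04  0.    1.45 -0.82] F [ 0.1 -0.1 -0.5] M [ 0.1  -0.04  0.04] w 49.80532813834642
travel [-0.1 -0.2 -1.7]
time_s: 2.97
tcp_pos: [598.2, 361.6, 387.9]
ee_rot: [[0.966, -0.003, 0.257], [-0.257, -0.001, 0.966], [-0.003, -1.0, -0.002]]
wrist_force: [-0.3, 0.0, 1.3]
grip_width: 0.102
t 2.9667 p [598.2 361.6 387.9] zang 75.1 tilt [-0.0035 -0.0012 -1.    ] q [ 0.49  0.66  1.04  0.    1.45 -0.82] F [-0.3  0.   1.3] M [-0.09 -0.07  0.08] w 9.541918984353584
travel [-0.2 -0.1 -1.6]
```

Gripped, with the opening at about 9.6 mm (the bead is 10 mm). Now peeling along a slight inward arc.

```bash
python3 -m inch '[{"travel":[0,-3,0],"yaw":0,"grip":6},{"travel":[0,-6,-1],"yaw":0,"grip":6},{"travel":[0,-9,-1.5],"yaw":0,"grip":6},{"travel":[0,-12,-2],"yaw":0,"grip":6},{"travel":[0,-15,-3],"yaw":0,"grip":6},{"travel":[0,-15,-3],"yaw":0,"grip":6}]';python3 goal.py 597.6 360.1 388
python3 - <<'E'
from plant import bot
from h import *
for n in("scene","side"):
    im=bot.get_image(n);cv2.imwrite(f"pics/{n}2.png",im["pixels"][120:270,180:430] if n=="side" else im["pixels"][120:270,280:450])
    W=world(im);T=np.array([587.2,237.8]);a=np.array([-.503,.864]);b=np.array([.864,.503])
    for nm,s,t in("A",1,1),("B",1,-1),("C",-1,-1),("D",-1,1):
        c=T+s*100.5*a+t*70.5*b
        m=(np.hypot(W[...,0]-c[0],W[...,1]-c[1])<14)&(W[...,2]>150)&(W[...,2]<250);print(n,nm,m.sum(),np.percentile(W[m][:,2],[50,80,90,97]).round(1) if m.any() else 0)
E
```

```text
time_s: 3.47
tcp_pos: [597.3, 358.8, 404.0]
ee_rot: [[0.966, -0.002, 0.257], [-0.257, -0.0, 0.966], [-0.002, -1.0, -0.001]]
wrist_force: [-0.7, 1.2, -1.5]
grip_width: 0.106
t 3.4667 p [597.3 358.8 404. ] zang 75.1 tilt [-2.4e-03 -1.0e-04 -1.0e+00] q [ 0.49  0.64  1.03  0.    1.47 -0.82] F [-0.7  1.2 -1.5] M [0.42 0.03 0.03] w 9.923644862352548
travel [-0.1 16.   1.4]
scene A 143 [221.5 238.8 244.8 248.3]
scene B 111 [202.9 214.5 216.6 218.7]
scene C 99 [182.  202.8 203.7 205.2]
scene D 198 [180.9 205.5 208.2 209.7]
side A 285 [203.1 233.7 240.7 246.9]
side B 196 [181.5 212.4 215.7 216.7]
side C 120 [190.2 201.4 203.2 204.7]
side D 0 0
```

View pics/side2.png

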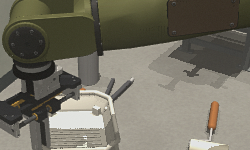

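The peel works: corner C still sits at about 204, with B and D lifted part-way. I'll raise A to about 31 mm and dwell.

```bash
python3 -m inch '[{"travel":[0,-4,-1],"yaw":0,"grip":6},{"travel":[0,-8,-2],"yaw":0,"grip":6},{"travel":[0,-12,-3],"yaw":0,"grip":6},{"travel":[0,-15,-4],"yaw":0,"grip":6},{"travel":[0,-15,-4],"yaw":0,"grip":6},{"travel":[0,-15,-4],"yaw":0,"grip":6}]';python3 goal.py 597.6 360.1 388
python3 - <<'E'
from plant import bot
from h import *
for n in("scene","side"):
    im=bot.get_image(n);cv2.imwrite(f"pics/{n}3.png",cv2.resize(im["pixels"][120:290,280:450] if n=="scene" else im["pixels"][180:350,180:350],None,fx=3,fy=3))
    W=world(im);T=np.array([587.2,237.8]);a=np.array([-.503,.864]);b=np.array([.864,.503])
    for nm,s,t in("A",1,1),("B",1,-1),("C",-1,-1),("D",-1,1):
        c=T+s*100.5*a+t*70.5*b
        m=(np.hypot(W[...,0]-c[0],W[...,1]-c[1])<14)&(W[...,2]>150)&(W[...,2]<250);print(n,nm,m.sum(),np.percentile(W[m][:,2],[50,80,90,97]).round(1) if m.any() else 0)
E
```

```text
time_s: 4.07
tcp_pos: [596.2, 355.2, 419.2]
ee_rot: [[0.966, -0.002, 0.257], [-0.257, 0.001, 0.966], [-0.002, -1.0, 0.0]]
wrist_force: [0.9, 5.5, 0.1]
grip_width: 0.111
t 4.0667 p [596.2 355.2 419.2] zang 75.12 tilt [-2.e-03  6.e-04 -1.e+00] q [ 0.48  0.63  1.01  0.    1.5  -0.83] F [0.9 5.5 0.1] M [ 1.35 -0.14  0.04] w 10.442303110292523
travel [ 0.2 31.2  5.1]
scene A 93 [234.2 242.3 245.2 248.7]
scene B 122 [210.2 221.7 223.9 226.5]
scene C 90 [183.1 203.1 204.1 205. ]
scene D 204 [182.6 211.1 214.4 216.1]
side A 277 [215.5 240.4 245.1 248.4]
side B 206 [182.7 220.6 224.  225.7]
side C 124 [190.3 201.7 203.1 204.3]
side D 0 0
```

View pics/side3.png

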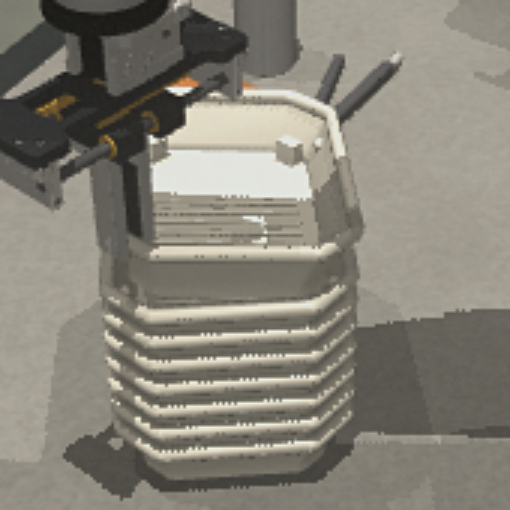

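View pics/scene3.png

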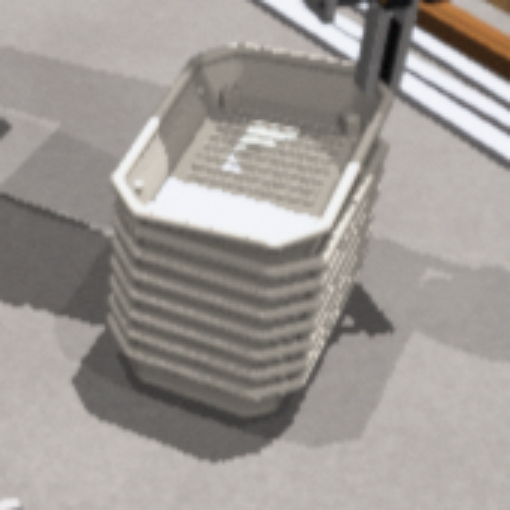

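The side view shows the +y end of the tray raised and the far end still nested. A is up about 31 mm, B about 20, D about 11 and C about 0. Criterion 1 held through the dwell. Now I'll tighten to 60 N so the pads square the bead, then lift.

```bash
python3 -m inch '[{"travel":[0,-1,1],"yaw":0,"grip":4},{"travel":[0,-2,2],"yaw":0,"grip":4},{"travel":[0,-4,3],"yaw":0,"grip":4},{"travel":[0,-7,3],"yaw":0,"grip":4},{"travel":[0,-11,3],"yaw":0,"grip":4},{"travel":[0,-15,3],"yaw":0,"grip":4},{"travel":[0,-20,3],"yaw":0,"grip":4},{"travel":[0,-20,3],"yaw":0,"grip":4}]' 60;python3 goal.py 597.6 360.1 388
python3 - <<'E'
from plant import bot
from h import *
for n in("scene","side"):
    im=bot.get_image(n);cv2.imwrite(f"pics/{n}4.png",cv2.resize(im["pixels"][100:290,260:460] if n=="scene" else im["pixels"][160:350,180:350],None,fx=3,fy=3))
    W=world(im);T=np.array([587.2,237.8]);a=np.array([-.503,.864]);b=np.array([.864,.503])
    for nm,s,t in("A",1,1),("B",1,-1),("C",-1,-1),("D",-1,1):
        c=T+s*100.5*a+t*70.5*b
        m=(np.hypot(W[...,0]-c[0],W[...,1]-c[1])<14)&(W[...,2]>150)&(W[...,2]<270);print(n,nm,m.sum(),np.percentile(W[m][:,2],[50,80,90,97]).round(1) if m.any() else 0)
E
```

```text
time_s: 4.83
tcp_pos: [597.0, 358.0, 440.4]
ee_rot: [[0.966, -0.001, 0.257], [-0.257, 0.001, 0.966], [-0.001, -1.0, 0.001]]
wrist_force: [-0.4, -0.6, -0.3]
grip_width: 0.099
t 4.8333 p [597.  358.  440.4] zang 75.12 tilt [-7.0e-04  1.2e-03 -1.0e+00] q [ 0.49  0.63  0.97  0.    1.54 -0.82] F [-0.4 -0.6 -0.3] M [ 0.21 -0.11  0.04] w 9.32490051549768
travel [ 0.1 52.4  2.1]
scene A 123 [237.6 259.4 265.4 269. ]
scene B 119 [236.  247.6 249.5 250.6]
scene C 104 [183.1 235.4 236.6 237.5]
scene D 206 [182.8 239.9 243.3 245.1]
side A 245 [210.6 257.8 263.9 268.2]
side B 206 [182.5 245.5 248.5 249.8]
side C 127 [221.3 233.4 235.  236.6]
side D 0 0
```

View pics/side4.png

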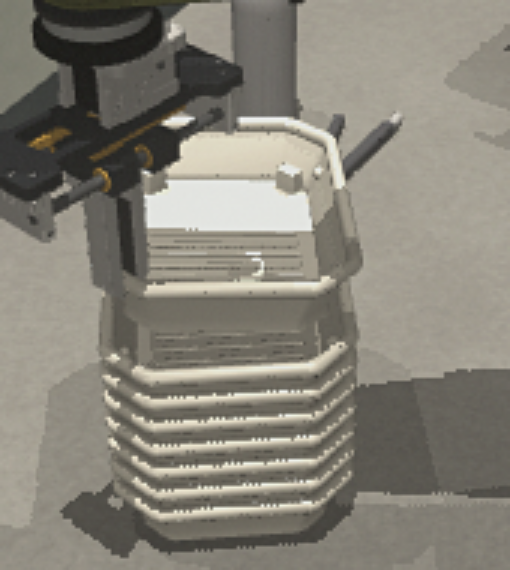

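View pics/scene4.png

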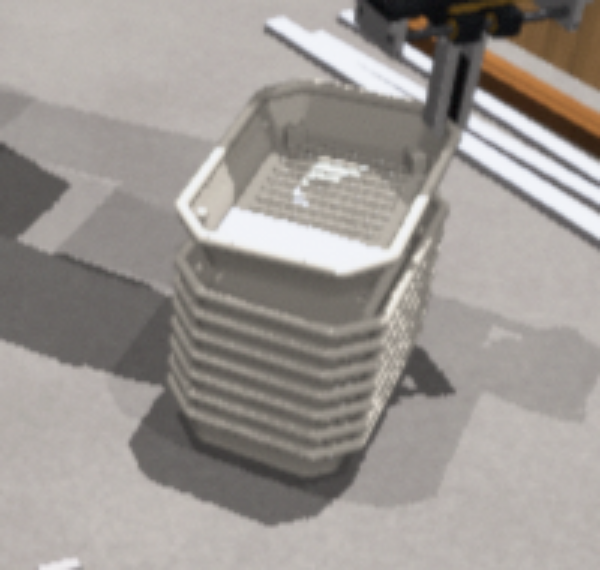

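The tray is off and tilted about 0.08 rad (C≈236, B≈249, D≈243). The stack hasn't moved. Lifting further, then carrying towards the tap with gentle ramps.

```bash
python3 -m inch '[{"travel":[0,-5,0],"yaw":0,"grip":4},{"travel":[0,-12,0],"yaw":0,"grip":4},{"travel":[0,-20,0],"yaw":0,"grip":4},{"travel":[0,-28,0],"yaw":0,"grip":4},{"travel":[0,-36,0],"yaw":0,"grip":4},{"travel":[0,-42,0],"yaw":0,"grip":4},{"travel":[0,-45,0],"yaw":0,"grip":4},{"travel":[0,-45,-3],"yaw":0,"grip":4},{"travel":[1,-45,-10],"yaw":0,"grip":4},{"travel":[2,-45,-20],"yaw":0,"grip":4}]'
python3 -m inch '[{"travel":[1,0,-15],"yaw":0,"grip":4},{"travel":[3,0,-35],"yaw":0,"grip":4},{"travel":[5,0,-58],"yaw":0,"grip":4},{"travel":[7,0,-82],"yaw":0,"grip":4},{"travel":[9,0,-106],"yaw":0,"grip":4},{"travel":[11,0,-130],"yaw":0,"grip":4},{"travel":[13,0,-154],"yaw":0,"grip":4},{"travel":[14,0,-174],"yaw":0,"grip":4},{"travel":[15,0,-186],"yaw":0,"grip":4},{"travel":[15,0,-190],"yaw":0,"grip":4}]'
python3 goal.py 486 -226 375
python3 - <<'E'
from plant import bot
import cv2
im=bot.get_image("scene");cv2.imwrite("pics/scene5.png",im["pixels"])
E
```

```text
time_s: 5.77
tcp_pos: [593.8, 338.0, 483.3]
ee_rot: [[0.967, -0.003, 0.256], [-0.256, 0.0, 0.967], [-0.003, -1.0, -0.001]]
wrist_force: [0.9, 0.9, -0.6]
grip_width: 0.097
time_s: 6.6
tcp_pos: [559.3, 148.8, 483.4]
ee_rot: [[0.966, -0.003, 0.258], [-0.258, -0.0, 0.966], [-0.003, -1.0, -0.001]]
wrist_force: [-0.0, -0.3, -0.4]
grip_width: 0.102
t 6.6 p [559.3 148.8 483.4] zang 75.06 tilt [-3.e-03 -1.e-04 -1.e+00] q [ 0.2   0.32  1.31  0.    1.51 -1.11] F [-0.  -0.3 -0.4] M [ 0.18 -0.11 -0.03] w 9.60214370078669
travel [  26.1  108.7 -380.9]
```

View pics/scene5.png

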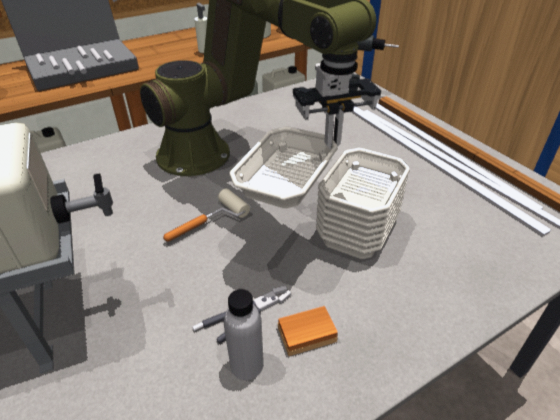

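The tray is held right way up, centred near (285,165), and the remaining stack is undisturbed. Carrying on, then lowering before going under the tap.

```bash
python3 -m inch '[{"travel":[1,0,-8],"yaw":0,"grip":4},{"travel":[2,0,-22],"yaw":0,"grip":4},{"travel":[4,0,-42],"yaw":0,"grip":4},{"travel":[6,0,-64],"yaw":0,"grip":4},{"travel":[8,0,-86],"yaw":0,"grip":4},{"travel":[10,0,-108],"yaw":0,"grip":4},{"travel":[12,0,-130],"yaw":0,"grip":4},{"travel":[13,0,-145],"yaw":0,"grip":4},{"travel":[13,0,-155],"yaw":0,"grip":4},{"travel":[13,0,-160],"yaw":0,"grip":4}]'
python3 -m inch '[{"travel":[0,5,0],"yaw":0,"grip":4},{"travel":[0,14,0],"yaw":0,"grip":4},{"travel":[0,26,0],"yaw":0,"grip":4},{"travel":[0,40,0],"yaw":0,"grip":4},{"travel":[0,56,0],"yaw":0,"grip":4},{"travel":[0,72,0],"yaw":0,"grip":4},{"travel":[0,88,0],"yaw":0,"grip":4},{"travel":[0,98,0],"yaw":0,"grip":4},{"travel":[0,104,0],"yaw":0,"grip":4},{"travel":[0,106,0],"yaw":0,"grip":4}]'
cat > fit.py <<'E'
import sys
from plant import bot
from h import *
from scipy.optimize import least_squares
# fit rim plane & rect: points of the tray near expected mouth, white-ish, cluster by local frame
s=bot.read_state();R=np.array(s["ee_rot"]);p=np.array(s["tcp_pos"])
k=sys.argv[1]
ang=np.arctan2(R[1,2],R[0,2])-np.pi/4
a=np.array([np.cos(ang),np.sin(ang)]);b=np.array([-a[1],a[0]])
# corner is +45deg between long/short axes; long axis = b side (tool z at 75.1, long at 120.2)
L,S=b,a
T0=p[:2]-100.5*L-70.5*S
print("nominal mid",T0)
allp=[]
for n in("scene","side"):
    im=bot.get_image(n);cv2.imwrite(f"pics/{n}{k}.png",im["pixels"]);W=world(im).reshape(-1,3)
    l=np.c_[(W[:,:2]-T0)@L,(W[:,:2]-T0)@S,W[:,2]]
    e=np.maximum(abs(l[:,0])-115,abs(l[:,1])-85); e=np.maximum(e,(abs(l[:,0])+abs(l[:,1])-171)/np.sqrt(2))
    m=(abs(e)<11)&(abs(l[:,2]-(p[2]-194))<25)&(np.hypot(l[:,0]-100.5,l[:,1]-70.5)>35)
    q=l[m];w=W[m]
    A=np.c_[q[:,:2],np.ones(len(q))];c=None;sel=np.ones(len(q),bool)
    for _ in range(15):
        c=np.linalg.lstsq(A[sel],q[sel,2],rcond=None)[0];r=q[:,2]-A@c;sel=(r>-3)&(r<5)
    print(n,len(q),sel.sum(),"mid z",c[2].round(1),"slopes",c[:2].round(3),"tilt",np.hypot(*c[:2]).round(3),
      "cornerA,C",(A[0]*0+[100.5,70.5,1])@c,[-100.5,-70.5,1]@c,"rms",r[sel].std().round(2))
    r=cv2.minAreaRect(np.ascontiguousarray(w[sel][:,:2],dtype=np.float32));print("  rect",np.round(r[0],1),np.round(r[1],1),round(r[2],1))
E
python3 goal.py 486 -226 375;python3 fit.py 6
```

```text
time_s: 7.48
tcp_pos: [530.4, -9.9, 483.5]
ee_rot: [[0.966, -0.003, 0.258], [-0.258, -0.0, 0.966], [-0.003, -1.0, -0.001]]
wrist_force: [-0.3, 0.4, -1.3]
grip_width: 0.101
time_s: 8.32
tcp_pos: [530.1, -9.4, 376.4]
ee_rot: [[0.966, -0.005, 0.258], [-0.258, 0.0, 0.966], [-0.004, -1.0, -0.001]]
wrist_force: [0.7, -0.1, -0.8]
grip_width: 0.098
t 8.3167 p [530.1  -9.4 376.4] zang 75.06 tilt [-4.6e-03  1.0e-04 -1.0e+00] q [-0.09  0.28  1.61 -0.    1.25 -1.4 ] F [ 0.7 -0.1 -0.8] M [ 0.19 -0.07  0.02] w 9.19419788517088
travel [  13.2    1.5 -220.6]
nominal mid [ 519.45891968 -131.70528264]
scene 1941 920 mid z 182.4 slopes [0.069 0.051] tilt 0.086 cornerA,C 192.85735381107025 171.85436441988435 rms 1.51
  rect [ 520.9 -130.8] [180.6 240.8] 29.0
side 760 302 mid z 181.9 slopes [0.068 0.047] tilt 0.082 cornerA,C 192.01481036661662 171.83618019962225 rms 1.57
  rect [ 518.2 -131. ] [179.6 244.3] 29.7
```

View pics/scene6.png

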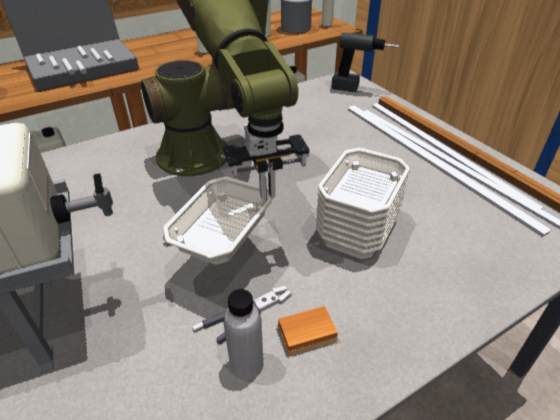

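View pics/side6.png

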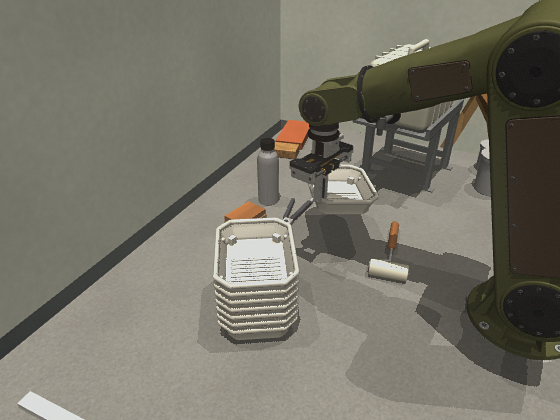

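Tilt measures 0.085 rad in both cameras, rim height is about 182, and the mouth centre is at (519.5, -131). The remaining travel is about x +13, z -219. I'll go most of the way and check the gripper-to-tap clearance.

```bash
python3 -m inch '[{"travel":[1,0,-8],"yaw":0,"grip":4},{"travel":[2,0,-22],"yaw":0,"grip":4},{"travel":[4,0,-42],"yaw":0,"grip":4},{"travel":[6,0,-64],"yaw":0,"grip":4},{"travel":[7,0,-86],"yaw":0,"grip":4},{"travel":[8,0,-108],"yaw":0,"grip":4},{"travel":[9,0,-128],"yaw":0,"grip":4},{"travel":[10,0,-145],"yaw":0,"grip":4},{"travel":[11,0,-156],"yaw":0,"grip":4},{"travel":[12,0,-160],"yaw":0,"grip":4}]'
python3 -m inch '[{"travel":[0,0,-4],"yaw":0,"grip":4},{"travel":[0,0,-10],"yaw":0,"grip":4},{"travel":[0,0,-17],"yaw":0,"grip":4},{"travel":[0,0,-24],"yaw":0,"grip":4},{"travel":[0,0,-28],"yaw":0,"grip":4},{"travel":[0,0,-30],"yaw":0,"grip":4},{"travel":[0,0,-30],"yaw":0,"grip":4}]'
python3 goal.py 486 -226 375;python3 fit.py 7
python3 - <<'E'
from plant import bot
import cv2
im=bot.get_image("wrist");cv2.imwrite("pics/wrist7.png",im["pixels"])
for n in("scene","side"):
    i=cv2.imread(f"pics/{n}7.png");c=i[130:280,20:270] if n=="scene" else i[80:230,280:480]
    cv2.imwrite(f"pics/{n}7c.png",cv2.resize(c,None,fx=3,fy=3,interpolation=cv2.INTER_CUBIC))
E
```

```text
time_s: 9.25
tcp_pos: [500.1, -168.9, 378.2]
ee_rot: [[0.966, -0.002, 0.26], [-0.26, -0.001, 0.966], [-0.002, -1.0, -0.001]]
wrist_force: [0.2, -0.1, -2.0]
grip_width: 0.097
time_s: 9.83
tcp_pos: [492.3, -198.1, 378.2]
ee_rot: [[0.966, -0.002, 0.26], [-0.26, -0.001, 0.966], [-0.002, -1.0, -0.001]]
wrist_force: [0.1, 0.5, -1.5]
grip_width: 0.099
t 9.8333 p [ 492.3 -198.1  378.2] zang 74.94 tilt [-2.2e-03 -6.0e-04 -1.0e+00] q [-0.45  0.28  1.61 -0.    1.25 -1.76] F [ 0.1  0.5 -1.5] M [ 0.18 -0.11 -0.04] w 9.3351940987991
travel [  1.2   3.3 -28.6]
nominal mid [ 481.35457604 -320.38863437]
scene 2243 1005 mid z 184.0 slopes [0.067 0.053] tilt 0.086 cornerA,C 194.47801753901913 173.50375994759852 rms 1.53
  rect [ 482.5 -320.2] [183.1 239.1] 29.9
side 678 277 mid z 183.3 slopes [0.068 0.05 ] tilt 0.084 cornerA,C 193.68704138519 172.97570314419795 rms 1.56
  rect [ 479.4 -318.1] [181.1 244.9] 31.1
```

View pics/scene7c.png

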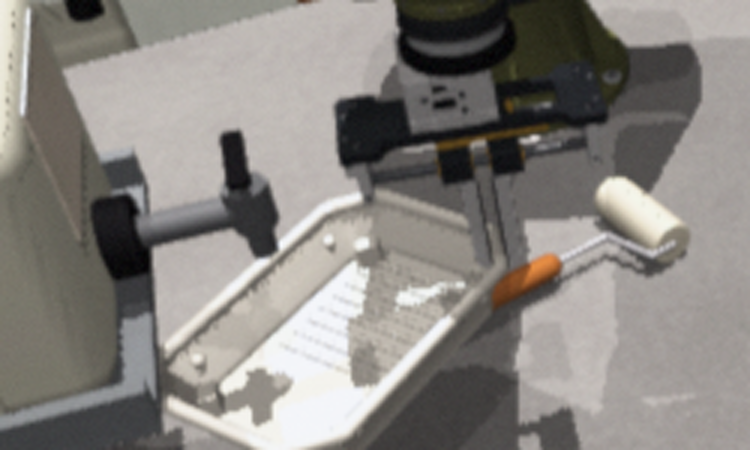

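View pics/side7c.png

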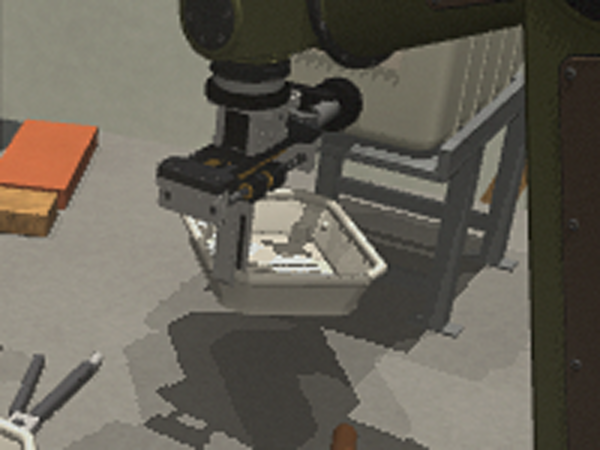

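View pics/wrist7.png

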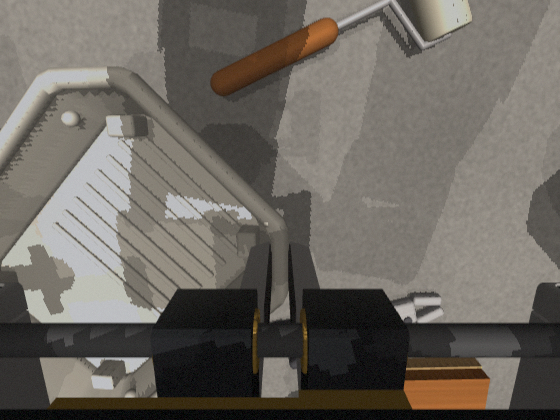

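Spout tip in the scene view is at crop (262,250), still towards the left of the tray. The gripper body clears the tap by about 45 mm. Moving another 20 mm puts the spout about 10 mm from the middle and leaves about 25 mm of clearance.

```bash
python3 -m inch '[{"travel":[0,0,-3],"yaw":0,"grip":4},{"travel":[0,0,-8],"yaw":0,"grip":4},{"travel":[0,0,-13],"yaw":0,"grip":4},{"travel":[0,0,-18],"yaw":0,"grip":4},{"travel":[0,0,-21],"yaw":0,"grip":4},{"travel":[0,0,-21],"yaw":0,"grip":4},{"travel":[0,0,-21],"yaw":0,"grip":4},{"travel":[0,0,-21],"yaw":0,"grip":4},{"travel":[0,0,-21],"yaw":0,"grip":4}]'
python3 goal.py 486 -226 375;python3 fit.py 8
python3 - <<'E'
from plant import bot
from h import *
for n in("scene","side"):
    i=cv2.imread(f"pics/{n}8.png")
    if n=="scene":cv2.imwrite("pics/scene8c.png",cv2.resize(i[130:280,20:270],None,fx=3,fy=3))
    im=bot.get_image(n);W=world(im)
    print(n,rect(W,178,188,(440,750,80,400))[1])
E
```

```text
time_s: 10.73
tcp_pos: [487.0, -217.8, 378.3]
ee_rot: [[0.966, -0.002, 0.259], [-0.259, -0.0, 0.966], [-0.002, -1.0, -0.001]]
wrist_force: [-0.3, 0.1, -1.4]
grip_width: 0.101
t 10.7333 p [ 487.  -217.8  378.3] zang 74.98 tilt [-2.2e-03 -4.0e-04 -1.0e+00] q [-0.49  0.29  1.6  -0.    1.26 -1.8 ] F [-0.3  0.1 -1.4] M [ 0.2  -0.15 -0.03] w 9.502241188412135
travel [ 1.2  3.3 -8.2]
nominal mid [ 476.15245652 -340.07183324]
scene 2031 881 mid z 184.0 slopes [0.067 0.051] tilt 0.085 cornerA,C 194.42390594253192 173.67402119762102 rms 1.52
  rect [ 477.3 -338.8] [180.5 240.7] 29.9
side 652 243 mid z 183.8 slopes [0.064 0.052] tilt 0.083 cornerA,C 193.92668046399223 173.68427316639725 rms 1.52
  rect [ 474.3 -335.6] [178.6 240.7] 31.0
scene ((588.1575317382812, 238.03506469726562), (180.3338165283203, 241.75660705566406), 30.320192337036133)
side ((586.0092163085938, 238.23355102539062), (179.8810577392578, 243.60317993164062), 30.165023803710938)
```

View pics/scene8.png

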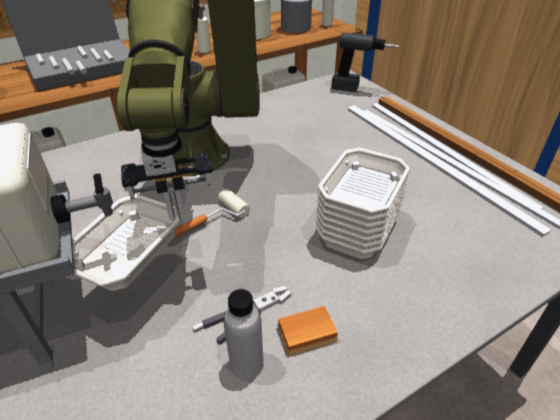

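View pics/scene8c.png

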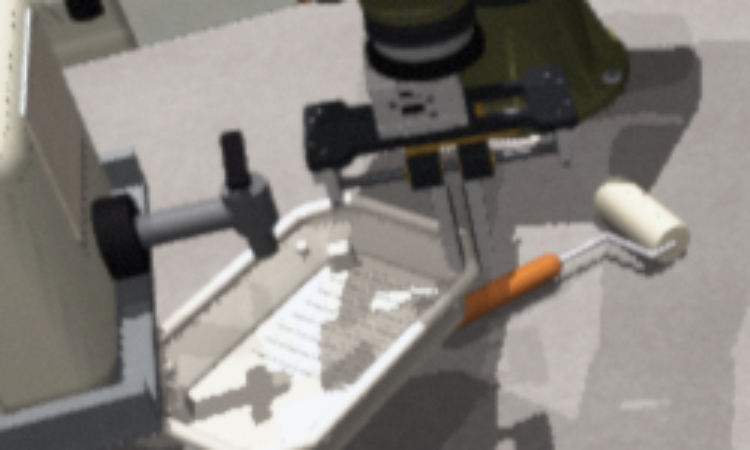

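The mouth centre is 11 mm from the spout axis and 61 mm below it. Tilt is 0.085 rad, the tray is at rest, and the gripper is clear of the tap. Handing in.

Run:
```python
from plant import bot
print(bot.sign_off());s=bot.read_state();print(s["time_s"],s["tcp_pos"],s["grip_width"],s["wrist_force"])
```

```text
the job is handed in; nothing more can be done
None
the job is handed in; nothing more can be done
```

The top tray is peeled off the stack and held by one corner under the tap. I handed the job in at about 11 s; no verdict is reported.

**Peel:** I pinched the far-left corner at 15 N and raised it about 31 mm, while the opposite corner still measured at its seated height of about 204 mm. I then tightened the grip to 60 N, which brought the tray close to level in the pads. After that I lifted it off and carried it to the tap.

**Last checks before handing in:**

| Check | Measured | Allowed |
|---|---|---|
| Mouth centre to spout, horizontally | about 11 mm | under 35 mm |
| Mouth centre below spout | about 61 mm | 5 to 115 mm |
| Tray tilt | about 0.085 rad | under 0.17 rad |
| Stack shift from start | about 1 mm | under 40 mm |

- **Grip:** the fingers held steady on the bead at about 9.5 mm opening.
- **Tap and bystanders:** in the last scene picture the tray and gripper were clear of the tap and stand. The bystanders looked unmoved, but I did not measure their positions again.
- **Disagreement:** the two cameras differed by about 3 mm on the tray's final position. The tray is not perfectly level: the end away from the gripper hangs about 20 mm lower, which is within the limit.

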